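# Close up the drip tray and hold the pan lid level over it

### The job

I want to wipe the wet underside of the saucepan lid over the two-part grey drip tray. First slide the loose tray half (the one with the upright grip bar along its middle) flush against the plain half, which is stuck to the counter, long side to long side with the ends in line and no gap. Then draw the lid out of its leaning stand by its knob, turn it level with the knob on top, and finish while still holding it there, centred over the join and about 10 cm above the trays; do not put it down or let go, and leave the spice jar, the small purple jar and the glasses alone.

Things in the scene. Friction and masses are not known exactly. Their poses are not given: they have to be found in the camera images.
- fixed_tray_mid (a point): centre (7 mm above the counter) of the plain grey plastic tray half: 180 mm long (its x axis), 100 mm wide (its y axis), 14 mm high, stuck to the counter; rim 4 mm wide, floor 5 mm thick, no bar. The loose half may start on either of its long sides (+y or -y).
- loose_tray_bar (a point): point on the centreline of the loose tray half, 27 mm above its underside, in its grip bar. The half is like the fixed one (180 x 100 x 14 mm, x along the length, y across, rim 4 mm, floor 5 mm) and has a solid upright bar along its middle: 80 mm long (x), 12 mm thick (y), top 37 mm above the counter. Between bar and rim are 40 mm of clear floor each side. Mass about 0.25 kg; it slides freely on the counter. Joined flush, its centreline is 100 mm from that of the fixed half.
- lid_knob (a point): point on the lid's axis in its black mushroom knob, 48 mm above the plane of the lid's rim; z points along the axis out of the top of the knob. The lid is glass with a steel band, 183 mm across, dome 30 mm high, about 0.3 kg. The knob is 44 mm across, 37 to 58 mm above the rim plane, on a neck 29 mm across. At the start the lid leans in the stand with this axis tilted 38 degrees (0.663 rad) from vertical, the knob facing up and roughly toward the robot.
- stand_base (a point): middle of the top of the lid stand's wooden base (150 x 130 x 8 mm, fixed); x points the way the lid slopes upward, z up. The lid lies on two steel bars that rise along +x at 38 degrees; the middle of its rim plane is 85 mm above the counter, over the base's middle. Its lower edge sits in two hooks, described under lid_stand.
- pan_lid: the whole saucepan lid; origin at the centre of its rim plane, z out through the knob. Keep clear: a tall fixed water dispenser stands to the left of the lid stand, from about 0.4 to 0.75 m ahead of the robot and from about 0.43 m to its left.
- lid_stand: the lid stand; origin on the counter under the middle of its base, x up the lid's slope. Tips of its two wire hooks reach over the lid's lower rim by 8 mm, with 15 mm of play along the lid's axis: draw the lid 30 mm or more up the slope (or straight up), easing it a few mm off the bars; dragged hard along the bars it can jam or twist in the grip.
- fixed_tray: the plain fixed tray half; origin at the centre of its underside
- loose_tray: the loose tray half with the bar; origin at the centre of its underside
- spice_a: bystander: spice jar with dark cap, 41 mm across, 105 mm high, origin under its centre
- jar_purple: bystander: small purple jar, 59 mm across, 66 mm high, origin under its centre
- glasses: bystander: spectacles, 141 x 142 x 42 mm, origin under their centre
There are look-alikes about, which are no part of the job. What is shaped like the loose_tray but turquoise is not meant.

How it is judged:
By the outcome, as a careful person would: the job done as asked, in the order asked, and still so for the second after the job is handed in, while the arm keeps its last pose, push and grip.
It also fails if it takes over 67 s, if anything falls off the work surface, if the arm or the gripper's body presses on something with over 40 N, if the wrist force passes 120 N, or if a joint passes its speed limit or range.

### The arm

A 6-joint arm with a two-finger parallel gripper is mounted at the origin on a cart in front of the work surface, level with it; the furniture and walls round the work are solid. World frame = base frame: x ahead of the robot, y to its left, z up, the work surface at z = 0. Lengths are in mm, angles in rad, forces in N, time in s.
With the tool pointing down it reaches from about 275 to 1000 mm from the base axis. Payload 8.4 kg.
Tool frame: the origin (TCP) lies at the very end of the fingers, on their centre line; the grasp point (between the pads) lies 19 mm behind it (r.pinch_z is the distance from the TCP to the grasp point, in mm); z points along the fingers, y is the line along which they close (so a half turn about z gives the same grasp; the last joint's range is limited). The gripper opens to 85 mm and grips with 20 to 120 N. Pads are 22 mm wide; open, the fingers measure 114 mm over their backs; the gripper's body (76 mm by 85 mm) begins 54 mm behind the grasp point. The pads swing forward as they close: fully open they stand 13 mm farther back than shut.
Start: joints at [1.103, 0.353, 1.633, -0, 1.155, -0.002], TCP at [280.71, 558.417, 199.581] pointing down, gripper open.
Joint ranges: [-2.63, 2.63], [-0.92, 2.1], [0.06, 2.66], [-1.3, 4.44], [0, 2.69], [-3.02, 3.02]. Speed limits (rad/s): [2.22, 2.22, 2.79, 3.14, 3.14, 3.14].

### API

Orientations are given as [roll, pitch, yaw] about the fixed x, y, z axes, in that order (R = Rz(yaw) Ry(pitch) Rx(roll)).
In Python, from rig import r gives the robot as it stands.
- The arm moves only by the tool carry_out, never from a script. Its argument "series" is a list of rows, each a list of 7 numbers: the turn, a rotation vector about the tool's x, y, z as a fraction of full scale, then the shift along the tool's x, y, z as a fraction of full scale, then the gripper command: -1 is fully open, 1 is shut, values between are in proportion. A call has 1 to 8 rows; each row is the pose to reach, as a shift and turn from the pose commanded when the call began, along the tool's axes at that moment, turning the shorter way round; what a row does not reach only later rows make up. Full scale, the value 1, is 0.25 m for a shift and pi rad for a turn. A row lasts 1/8 s, in which the tool goes at most 62.5 mm and 10.7 degrees, less where a joint would pass 70% of its speed; a pose out of reach is approached as far as the arm can. A call with a number of a shift or a turn outside -1 to 1 is refused whole. A call with a gripper value outside its range is refused whole. The fingers move at their own pace and stop on an object; "force" is the grip in N (left out, the last holds). Time passes only in rows, so rows that repeat a pose let the fingers close. It gives the time, the measured TCP pose, the force, the opening and the grip force at its end, in the units of the state.
- r.sense(): the state, without advancing time (a new reading comes with each control period).
- r.grab_frame(name): name is "side" or "top"; returns the picture (384x512x3 uint8, red, green, blue); there is no depth.
- r.get_calibration(name): a dict with "K" (3x3 intrinsics, pixels), "distortion" ([k1, k2, p1, p2, k3] as OpenCV has them; the pictures are not rectified), "pose" (4x4, takes a point from camera to world coordinates). Camera axes: x right, y up, looking along -z (the intrinsics and any distortion apply to the point x, -y, -z); pixel columns grow to the right and rows downward; lengths in mm; the calibration is good to about 2 mm. A picture is of the moment at which its call begins. get_calibration takes no time and is no camera call.
- r.sign_off(): hands the job in; it is judged then, once.
Trained networks look in the newest picture that a camera, given by its name, has taken for a name from the list of things; names that differ only in an ending like _2 or _b are one class to them, and where a whole thing is asked for, a point or a joint stands for the part that bears it (a point fixed in the world has none). Each returns a list of dicts, best first, with "score" (0 to 1); they miss things now and then, are a little off and sometimes report something else, mostly with a low value. They report only what shows in the picture. A call takes as long as a camera call. They do not tell look-alikes from the thing itself.
- r.silhouettes(camera, label): "region" (384x512 bool, what is visible of it) and "position" ([row, column] in pixels, amid what is visible of it).
The state is a dict: "clock": time; "qpos": joint angles; "qvel": joint speeds; "joint_efforts": joint torques, N m; "eef_pos": TCP position; "tcp_rot": TCP orientation; "contact_force": force on the tool from outside, world axes, zero at the start; "wrist_torque": the same for the moment, N m; "opening": opening from 0.0 (shut) to 1.0 (fully open); "grasp_force": force on a finger pad.
Only numpy, scipy, OpenCV 4.12 (cv2) and the standard library are available. Lean on these libraries where they do the work, as an engineer would, in place of code of your own. Each camera call takes 0.05 s, during which the arm holds its last target. There are 200 camera calls.

## Working session

There is one attempt and no reset: what is moved stays moved. The work goes in short steps, Python scripts to look and compute and a tool call to move; the robot and the scene stay as the last step left them, time stands still between calls to the robot, and variables do not carry over. Pictures are saved under pics/ and viewed, at most 10 in all, crops included, and the job is handed in when it is done.

Besides the shell and the picture viewer there is one more tool, called after "Request:" as name(argument=value, ...) on one line, values as JSON. carry_out: Moves the arm, as the interface text tells. Its arguments: {"type":"object","properties":{"series":{"type":"array"},"force":{"type":"number"}},"required":["series"]}

```bash
mkdir -p pics; python3 - <<'E'
from rig import r
import cv2,numpy as np
ims=[r.grab_frame(n) for n in("side","top")]
for n,i in zip(("side","top"),ims): cv2.imwrite(f"pics/{n}0.png",cv2.resize(i[:,:,::-1],(800,600),interpolation=cv2.INTER_CUBIC))
for n in("side","top"):
    c=r.get_calibration(n);print(n,np.round(c["K"],1).tolist(),np.round(c["distortion"],3),np.round(c["pose"],3).tolist())
    for l in("fixed_tray","loose_tray","pan_lid","lid_stand","lid_knob","loose_tray_bar","fixed_tray_mid","spice_a","jar_purple","glasses"):
        print(l,[(round(d["score"],2),np.round(d["position"]).tolist(),int(d["region"].sum())) for d in r.silhouettes(n,l)][:4])
print(r.sense())
E
```

```text
side [[478.2, 0.0, 261.6], [0.0, 478.2, 195.3], [0.0, 0.0, 1.0]] [0.048 0.    0.    0.    0.   ] [[-0.915, -0.306, 0.264, 911.796], [0.404, -0.703, 0.585, 649.243], [0.007, 0.642, 0.767, 1044.648], [0.0, 0.0, 0.0, 1.0]]
fixed_tray [(0.94, [163.0, 268.0], 1646)]
loose_tray [(0.74, [225.0, 277.0], 2159), (0.67, [120.0, 252.0], 1380)]
pan_lid [(0.69, [284.0, 311.0], 2652)]
lid_stand []
lid_knob [(0.72, [287.0, 310.0], 2495)]
loose_tray_bar [(0.94, [120.0, 254.0], 1344), (0.8, [226.0, 278.0], 2226)]
fixed_tray_mid [(0.73, [168.0, 270.0], 1636), (0.56, [257.0, 374.0], 721)]
spice_a [(0.8, [246.0, 231.0], 556), (0.3, [316.0, 300.0], 1605)]
jar_purple []
glasses [(0.5, [198.0, 219.0], 20)]
top [[484.2, 0.0, 263.1], [0.0, 484.2, 201.3], [0.0, 0.0, 1.0]] [-0.009  0.     0.     0.     0.   ] [[-0.013, 0.984, -0.177, 309.759], [-1.0, -0.014, -0.003, -109.66], [-0.006, 0.177, 0.984, 1590.12], [0.0, 0.0, 0.0, 1.0]]
fixed_tray [(0.86, [233.0, 307.0], 1686)]
loose_tray [(0.98, [246.0, 369.0], 1757), (0.83, [214.0, 243.0], 1691)]
pan_lid [(0.84, [200.0, 164.0], 2456), (0.36, [170.0, 226.0], 172)]
li
[... 361 characters left out ...]
]
glasses []
{'clock': 1.1, 'qpos': array([ 1.10263965e+00,  3.52953928e-01,  1.63339317e+00,  1.72537906e-05,
        1.15520087e+00, -2.42263641e-03]), 'qvel': array([-0.00067335,  0.0014976 ,  0.00230836,  0.00032657, -0.00103154,
       -0.00059266]), 'joint_efforts': array([-3.00262014e-03, -6.05181313e+01, -3.42441916e+01, -2.81687771e-04,
        1.13067257e-03, -2.20353843e-05]), 'eef_pos': array([280.68628924, 558.43817653, 199.61269108]), 'tcp_rot': array([ 3.14154793e+00, -1.56770938e-05,  2.67585164e+00]), 'contact_force': array([-0.07867037, -0.377202  ,  0.20650232]), 'wrist_torque': array([0.00416295, 0.05597487, 0.01149837]), 'grasp_force': 0.0, 'opening': 1.0013999464131529}
```

View pics/top0.png

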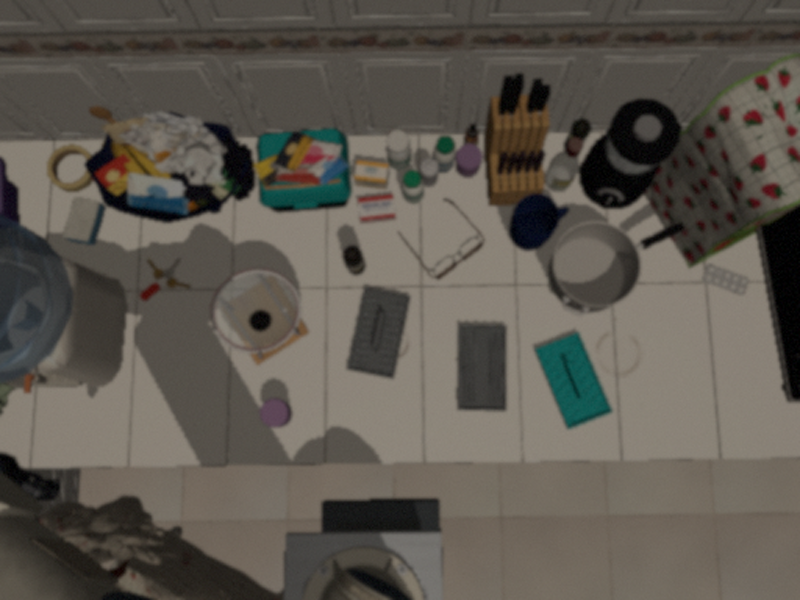

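View pics/side0.png

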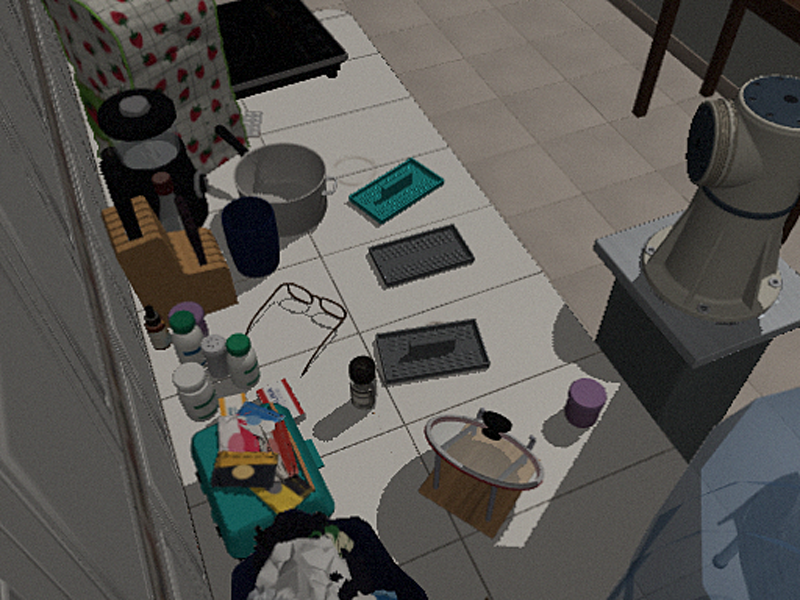

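Candidates for the loose tray: the grey one with bar at top (379,332)/800px and the turquoise one at (573,380). Grey is meant, since turquoise is excluded. The plain fixed half is at (482,365), so the loose half lies on its left (+y). The lid knob is at top (260,320) and side (493,425), and the purple jar at top (275,412) is close to the lid. Next I fit the poses in both views and overlay them.

```bash
cat > h.py <<'E'
from rig import r
import cv2,numpy as np
from scipy.optimize import minimize
from scipy.spatial.transform import Rotation as Ro
C={n:r.get_calibration(n) for n in("side","top")}
def proj(n,P):
    c=C[n];T=np.linalg.inv(c["pose"]);q=np.atleast_2d(P)@T[:3,:3].T+T[:3,3]
    return cv2.projectPoints(q*[1,-1,-1],np.zeros(3),np.zeros(3),np.array(c["K"],float),np.array(c["distortion"],float))[0][:,0]
def ray(n,uv):
    c=C[n];p=cv2.undistortPoints(np.array([[uv]],float),np.array(c["K"],float),np.array(c["distortion"],float))[0,0]
    T=np.array(c["pose"]);return T[:3,3],T[:3,:3]@[p[0],-p[1],-1]
def onz(n,uv,z):
    o,d=ray(n,uv);return o+d*(z-o[2])/d[2]
def tri(a,b):
    A=np.zeros((3,3));v=np.zeros(3)
    for n,uv in((("side"),a),(("top"),b)):
        o,d=ray(n,uv);d=d/np.linalg.norm(d);M=np.eye(3)-np.outer(d,d);A+=M;v+=M@o
    return np.linalg.solve(A,v)
S=4
def hullmask(n,P):
    m=np.zeros((384*S,512*S),np.uint8);cv2.fillConvexPoly(m,cv2.convexHull(np.round((proj(n,P)+.5)*S).astype(np.int32)),1)
    return cv2.resize(m.astype(np.float32),(512,384),interpolation=cv2.INTER_AREA)
def iou(P,masks):
    s=0
    for n,m in masks.items():
        h=hullmask(n,P);s+=np.minimum(h,m).sum()/np.maximum(h,m).sum()
    return s
def box(x,y,a):
    P=np.array([[i*90,j*50,k] for i in(-1,1) for j in(-1,1) for k in(0,14)],float)
    return P@Ro.from_euler("z",a).as_matrix().T+[x,y,0]
def fit(f,x0,masks,step):
    best=None
    for d in(1,-1):
        q=minimize(lambda p:-iou(f(*p),masks),x0,method="Nelder-Mead",options=dict(initial_simplex=[x0]+[np.add(x0,d*np.eye(len(x0))[i]*step[i]) for i in range(len(x0))],xatol=1e-3,fatol=1e-5))
        if best is None or q.fun<best.fun:best=q
    return best.x,-best.fun
def mask(n,l,near):
    ds=r.silhouettes(n,l);d=min(ds,key=lambda d:np.hypot(*np.subtract(d["position"],near)))
    return d["region"].astype(np.float32)
th=np.linspace(0,2*np.pi,40,endpoint=False)
ring=lambda R,z:np.c_[R*np.cos(th),R*np.sin(th),z+0*th]
LID=np.r_[ring(91.5,0),ring(22,37),ring(22,58)]
def lidR(a,t=0.663): # axis tilted toward -stand x; stand x at azimuth a
    return Ro.from_euler("z",a).as_matrix()@Ro.from_euler("y",-t).as_matrix()
def lid(x,y,a):return LID@lidR(a).T+[x,y,85]
E
cat > f1.py <<'E'
from h import *
ims={n:r.grab_frame(n) for n in("side","top")}
M=lambda l,s,t:{"side":mask("side",l,s),"top":mask("top",l,t)}
Ff=fit(box,[*onz("top",(307,233),7)[:2],0.],M("fixed_tray",(163,268),(233,307)),[10,10,.1]);print("fixed",Ff)
Lf=fit(box,[*onz("top",(243,214),7)[:2],-.2],M("loose_tray",(225,277),(214,243)),[10,10,.2]);print("loose",Lf)
k=tri((315.5,272),(166.4,204.8));print("knob tri",k)
m=M("pan_lid",(284,311),(200,164));g=fit(lid,[k[0]+25,k[1],0.2],m,[10,10,.3]);print("lid",g)
g2=[k[0],k[1]]-lidR(g[0][2])[:2,2]*48;print("center via knob",g2)
out={}
for n in ims:
    im=cv2.resize(ims[n][:,:,::-1],None,fx=4,fy=4,interpolation=cv2.INTER_CUBIC)
    im=np.clip(im.astype(float)*1.6,0,255).astype(np.uint8)
    pl=lambda P,c:cv2.polylines(im,[np.round((proj(n,P)+.5)*4).astype(np.int32)],True,c,1)
    o=[1,3,7,5]
    pl(box(*Ff[0])[o],(0,255,255));pl(box(*Lf[0])[o],(0,255,0))
    pl(lid(*g[0])[:40],(0,0,255));pl(lid(*g[0])[80:],(255,0,255))
    out[n]=im
a=out["top"][680:1130,480:1320];b=out["side"][560:1300,860:1500]
cv2.imwrite("pics/ov_top.png",cv2.resize(a,(800,430)));cv2.imwrite("pics/ov_side.png",cv2.resize(b,(519,600)))
E
python3 f1.py
```

```text
fixed (array([ 4.82100461e+02, -2.51336910e+02, -1.74310205e-02]), np.float64(1.9146921634674072))
loose (array([ 5.59407423e+02, -3.56650221e+01, -2.18053464e-01]), np.float64(1.9278521537780762))
knob tri [570.23699834 193.61061735 116.04629269]
lid (array([5.92825887e+02, 2.09032168e+02, 5.65188892e-01]), np.float64(1.8920881748199463))
center via knob [595.18588965 209.43324565]
```

View pics/ov_top.png

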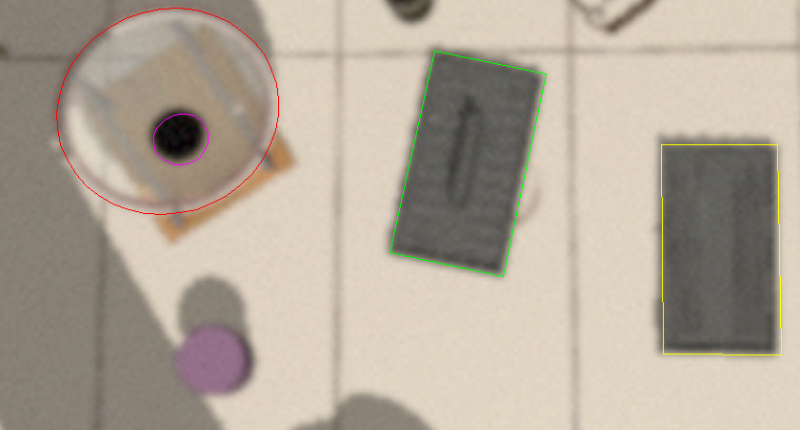

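View pics/ov_side.png

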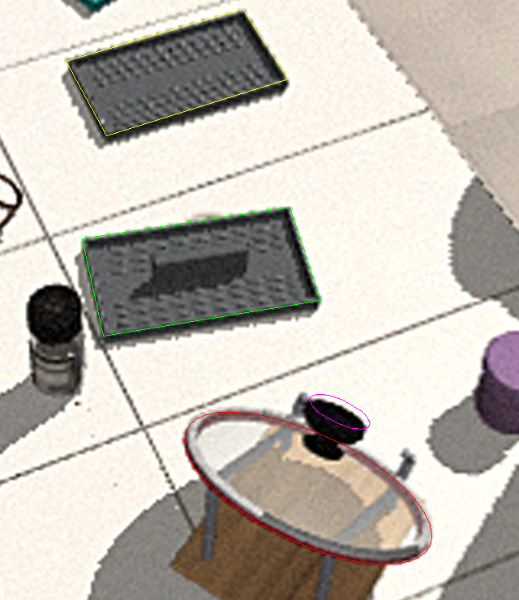

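The overlays fit. The lid rim and knob match in both views and the grey barred tray is confirmed. The fixed tray's far edge looks a few mm off in the top view, so I refine both trays by brightness and plan the approach.

```bash
cat >> h.py <<'E'
def down(yaw):return Ro.from_euler("xyz",[np.pi,0,yaw])
def row(p,R,g=-1,base=None):
    s=r.sense();p0,R0=(np.array(s["eef_pos"]),Ro.from_euler("xyz",s["tcp_rot"])) if base is None else base
    t=(R0.inv()*R).as_rotvec()/np.pi;d=R0.inv().apply(np.subtract(p,p0))/250
    return np.round([*t,*d,g],4).tolist()
def dark(n,c,thr,rad=45):
    g=cv2.cvtColor(r.grab_frame(n),cv2.COLOR_RGB2GRAY);m=(g<thr).astype(np.uint8)
    m=cv2.morphologyEx(m,cv2.MORPH_CLOSE,np.ones((5,5)));m=cv2.morphologyEx(m,cv2.MORPH_OPEN,np.ones((5,5)))
    k,L=cv2.connectedComponents(m);return (L==L[int(c[1]),int(c[0])]).astype(np.float32)
E
python3 - <<'E'
from h import *
for n in C:
    g=cv2.cvtColor(r.grab_frame(n),cv2.COLOR_RGB2GRAY)
    for nm,b in(("fixed",(482.1,-251.3,-.017)),("loose",(559.4,-35.7,-.218))):
        c=proj(n,[[b[0],b[1]+30,7]])[0];print(n,nm,"grey",g[int(c[1]),int(c[0])])
    c=proj(n,[[480,-90,0]])[0];print("tile",g[int(c[1]),int(c[0])])
for thr in(75,90):
  for nm,b in(("fixed",(482.1,-251.3,-.017)),("loose",(559.4,-35.7,-.218))):
    m={n:dark(n,proj(n,[[b[0],b[1]+30,7]])[0],thr) for n in C}
    print(thr,nm,[int(x.sum()) for x in m.values()],fit(box,list(b),m,[5,5,.05]),[fit(box,list(b),{n:m[n]},[5,5,.05])[0].round(3) for n in m])
b=r.sense()
p1=row([300,250,300],down(2.676));print(p1,b["clock"])
E
```

```text
side fixed grey 55
side loose grey 48
tile 155
top fixed grey 56
top loose grey 58
tile 135
75 fixed [1642, 1579] (array([ 4.83526260e+02, -2.50756791e+02, -4.88148766e-02]), np.float64(1.876589059829712)) [array([ 4.83684e+02, -2.50645e+02, -3.70000e-02]), array([ 4.83859e+02, -2.50024e+02, -4.90000e-02])]
75 loose [2842, 1574] (array([ 5.62094750e+02, -3.48825006e+01, -2.16001061e-01]), np.float64(1.693699598312378)) [array([ 5.61831e+02, -3.54570e+01, -2.15000e-01]), array([ 5.61976e+02, -3.39090e+01, -2.28000e-01])]
90 fixed [1713, 1734] (array([ 4.85119974e+02, -2.49849096e+02, -3.34783368e-02]), np.float64(1.9186186790466309)) [array([ 4.85540e+02, -2.50987e+02, -3.30000e-02]), array([ 4.84917e+02, -2.49513e+02, -3.40000e-02])]
90 loose [116326, 1674] (array([ 5.62539065e+02, -3.32413145e+01, -2.06859459e-01]), np.float64(0.9863173365592957)) [array([ 5.62636e+02, -3.39730e+01, -2.25000e-01]), array([ 5.62728e+02, -3.37600e+01, -2.10000e-01])]
[-0.0, -0.0, -0.0001, -0.623, -1.0675, -0.4017, -1.0] 2.0
```

Request:
carry_out(series=[[0, 0, 0, -0.58, -0.95, -0.4, -1], [0, 0, 0, -0.58, -0.95, -0.4, -1], [0, 0, 0, -0.58, -0.95, -0.4, -1], [0, 0, 0, -0.58, -0.95, -0.4, -1], [0, 0, 0, -0.58, -0.95, -0.4, -1], [0, 0, 0, -0.58, -0.95, -0.4, -1], [0, 0, 0, -0.58, -0.95, -0.4, -1]])

```text
clock: 2.88
eef_pos: [303.8, 281.5, 299.6]
tcp_rot: [3.141, -0.0, 2.675]
contact_force: [-0.4, -0.7, 0.3]
opening: 0.997
grasp_force: 0.0
```

```bash
python3 - <<'E'
from h import *
s=r.sense();print(s["clock"],s["eef_pos"].round(1),s["tcp_rot"].round(3),s["contact_force"].round(1))
print(row([420,80,250],down(2.8)),row([562,-34,120],down(2.926)))
E
```

```text
2.875 [303.8 281.5 299.6] [ 3.141 -0.     2.675] [-0.4 -0.7  0.3]
[0.0003, 0.0, -0.0398, -0.7778, -0.511, 0.198, -1.0] [0.0003, 0.0, -0.0799, -1.4903, -0.6633, 0.7179, -1.0]
```

Request:
carry_out(series=[[0, 0, -0.04, -0.78, -0.51, 0.2, 0], [0, 0, -0.04, -0.78, -0.51, 0.2, 0], [0, 0, -0.04, -0.78, -0.51, 0.2, 0], [0, 0, -0.04, -0.78, -0.51, 0.2, 0], [0, 0, -0.08, -1.0, -0.55, 0.4, 0], [0, 0, -0.08, -1.0, -0.55, 0.4, 0], [0, 0, -0.08, -1.0, -0.55, 0.4, 0]])

```text
clock: 3.75
eef_pos: [464.9, 46.5, 198.4]
tcp_rot: [-3.141, -0.003, 2.926]
contact_force: [-0.7, 0.5, 1.3]
opening: 0.494
grasp_force: 0.0
```

```bash
python3 - <<'E'
from h import *
s=r.sense();print(s["clock"],s["eef_pos"].round(1),s["tcp_rot"].round(3),s["opening"])
for z in(80,40,10):print(row([562,-34,z],down(2.926)))
E
```

```text
3.75 [464.9  46.5 198.4] [-3.141e+00 -3.000e-03  2.926e+00] 0.4942284795503042
[-0.0002, -0.0009, -0.0001, -0.45, -0.2312, 0.4726, -1.0]
[-0.0002, -0.0009, -0.0001, -0.4504, -0.2311, 0.6326, -1.0]
[-0.0002, -0.0009, -0.0001, -0.4508, -0.2311, 0.7526, -1.0]
```

Request:
carry_out(series=[[0, 0, 0, -0.45, -0.231, 0.4, 0], [0, 0, 0, -0.45, -0.231, 0.5, 0], [0, 0, 0, -0.45, -0.231, 0.55, 0], [0, 0, 0, -0.45, -0.231, 0.55, 0]])

```text
clock: 4.25
eef_pos: [561.5, -33.8, 58.6]
tcp_rot: [-3.141, -0.006, 2.926]
contact_force: [-1.2, 0.2, 1.2]
opening: 0.505
grasp_force: 0.0
```

```bash
python3 - <<'E'
from h import *
s=r.sense();print(s["clock"],s["eef_pos"].round(1),s["tcp_rot"].round(3),s["opening"])
for z in(11,):print(row([562,-34,z],down(2.926)))
i=r.grab_frame("side");cv2.imwrite("pics/a.png",cv2.resize(i[140:310,170:400,::-1],None,fx=3.4,fy=3.4,interpolation=cv2.INTER_CUBIC))
E
```

```text
4.25 [561.5 -33.8  58.6] [-3.141 -0.006  2.926] 0.5051201352656989
[-0.0003, -0.0019, 0.0001, -0.0032, -0.0002, 0.1905, -1.0]
```

View pics/a.png

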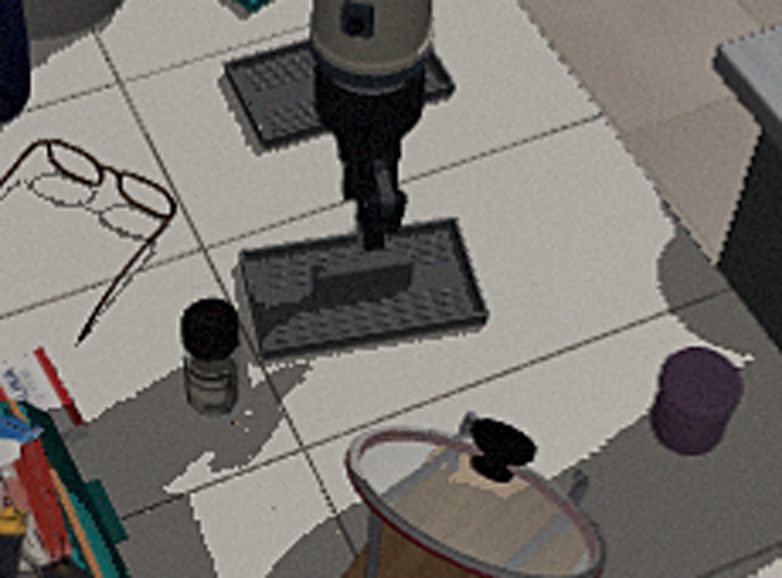

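The gripper is above the loose half's bar at crop (370,240), with the bar at (360,280) and nothing touched. Descending.

Request:
carry_out(series=[[0, -0.002, 0, 0, 0, 0.1, 0], [0, -0.002, 0, 0, 0, 0.19, 0], [0, -0.002, 0, 0, 0, 0.19, 0], [0, -0.002, 0, 0, 0, 0.19, 1], [0, -0.002, 0, 0, 0, 0.19, 1], [0, -0.002, 0, 0, 0, 0.19, 1], [0, -0.002, 0, 0, 0, 0.19, 1]], force=40)

```text
clock: 5.18
eef_pos: [563.0, -34.4, 14.9]
tcp_rot: [3.142, 0.007, 2.927]
contact_force: [-1.3, -1.1, 0.5]
opening: -0.0
grasp_force: 0.0
```

```bash
python3 - <<'E'
from h import *
s=r.sense();print(s["clock"],s["eef_pos"].round(1),s["tcp_rot"].round(3),s["opening"],s["contact_force"],s["grasp_force"])
a=-.034;t=np.array([485,-250])+100*np.array([-np.sin(a),np.cos(a)]);print(t)
n=Ro.from_euler("z",a).apply([0,1,0])[:2]
for d in(25,8,0):print(row([*(t+d*n),s["eef_pos"][2]],down(a+np.pi),1))
E
```

```text
5.175 [563.  -34.4  14.9] [3.142 0.007 2.927] -4.329692059283771e-05 [-1.34656992 -1.08942076  0.45110803] 0.0
[ 488.39934497 -150.05779443]
[-0.0002, 0.0021, -0.0575, 0.2111, -0.417, -0.0015, 1.0]
[-0.0002, 0.0021, -0.0575, 0.1989, -0.4839, -0.0014, 1.0]
[-0.0002, 0.0021, -0.0575, 0.1932, -0.5154, -0.0013, 1.0]
```

```bash
python3 - <<'E'
from h import *
i=r.grab_frame("side");j=r.grab_frame("top")
a=cv2.resize(i[170:270,220:340,::-1],(480,400),interpolation=cv2.INTER_CUBIC);b=cv2.resize(j[165:265,200:280,::-1],(320,400),interpolation=cv2.INTER_CUBIC)
cv2.imwrite("pics/b.png",np.clip(np.hstack([a,b])*1.5,0,255).astype(np.uint8))
s=r.sense();print(s["opening"],s["eef_pos"])
E
```

```text
-0.0019965252052786004 [562.85716617 -34.48468504  14.66700191]
```

View pics/b.png

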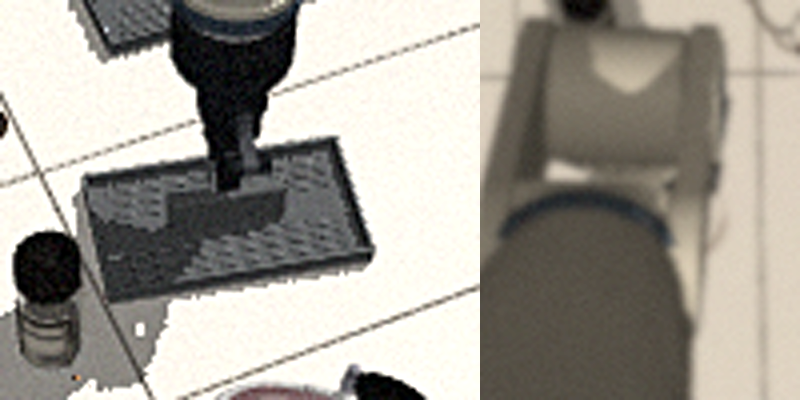

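```bash
python3 - <<'E'
from h import *
s=r.sense();print("tcp px",proj("side",[s["eef_pos"]]),proj("side",[s["eef_pos"]+[0,0,50]]))
L=(562,-34,-.215);R=Ro.from_euler("z",L[2])
P=R.apply([[40,6,37],[40,-6,37],[-40,-6,37],[-40,6,37],[-40,6,5],[40,6,5]])+[562,-34,0]
f=lambda q:((q-[220,170])*4).round().tolist()
print("pred bar in crop",f(proj("side",P)));print("tray",f(proj("side",box(*L)[[1,3,7,5]])))
print("tip in crop",f(proj("side",[s["eef_pos"],s["eef_pos"]+[0,0,50]])))
E
```

```text
tcp px [[274.96643701 222.9215351 ]] [[275.50339231 211.4221882 ]]
pred bar in crop [[165.0, 208.0], [161.0, 194.0], [279.0, 175.0], [283.0, 189.0], [281.0, 218.0], [165.0, 237.0]]
tray [[332.0, 135.0], [371.0, 251.0], [102.0, 295.0], [76.0, 175.0]]
tip in crop [[220.0, 212.0], [222.0, 166.0]]
```

The fingers shut on nothing and stand behind the bar. I raise them and re-measure.

Request:
carry_out(series=[[0, 0, 0, 0, 0, -0.1, 1], [0, 0, 0, 0, 0, -0.3, 1], [0, 0, 0, 0, 0, -0.45, 1], [0, 0, 0, 0, 0, -0.45, 1]])

```text
clock: 5.78
eef_pos: [564.3, -34.5, 130.1]
tcp_rot: [3.141, 0.012, 2.927]
contact_force: [0.2, 0.1, 0.2]
opening: 0.0
grasp_force: 0.0
```

```bash
python3 - <<'E'
from h import *
s=r.sense();i=r.grab_frame("side");m=mask("side","loose_tray",(225,277))
print(s["eef_pos"],m.sum(),fit(box,[560,-34,-.215],{"side":m},[5,5,.1]))
L=(562,-34,-.215);R=Ro.from_euler("z",L[2])
P=R.apply([[40,6,37],[40,-6,37],[-40,-6,37],[-40,6,37]])+[562,-34,0]
im=cv2.resize(i[130:270,190:350,::-1],None,fx=4,fy=4,interpolation=cv2.INTER_CUBIC);im=np.clip(im*1.5,0,255).astype(np.uint8)
t=s["eef_pos"]
for Q,c in((P,(0,255,0)),(box(*L)[[1,3,7,5]],(0,255,255)),(np.array([t,t+[0,0,60]]),(0,0,255))):
    cv2.polylines(im,[np.round((proj("side",Q)+.5-[190,130])*4).astype(np.int32)],True,c,1)
cv2.imwrite("pics/c.png",im)
E
```

```text
[564.32954991 -34.46640558 130.09125235] 2180.0 (array([ 5.59408089e+02, -3.58028518e+01, -2.10625268e-01]), np.float64(0.9654166102409363))
```

View pics/c.png

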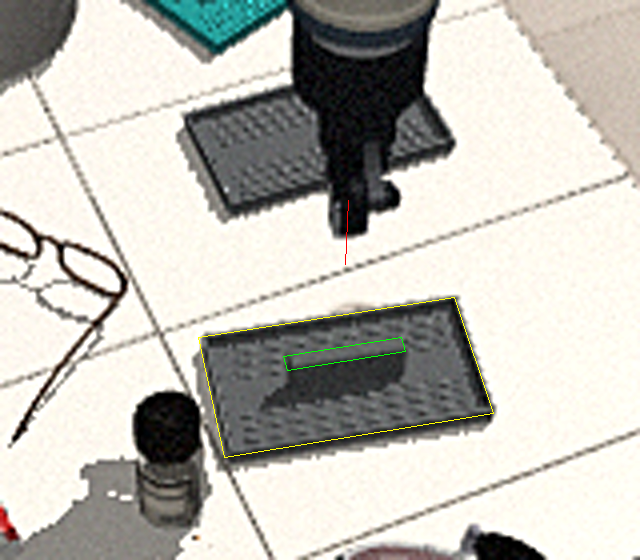

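The tray did not move. In the overlay the shut fingertips end at (348,235), but the reported TCP projects to (346,265). That is about 26 mm above the report and would explain closing above the bar. I check with a gentle touch on bare tile.

Request:
carry_out(series=[[0, -0.004, 0, 0.3, -0.12, 0.0, 1], [0, -0.004, 0, 0.54, -0.224, 0.2, 1], [0, -0.004, 0, 0.54, -0.224, 0.36, 1], [0, -0.004, 0, 0.54, -0.224, 0.42, 1], [0, -0.004, 0, 0.54, -0.224, 0.46, 1], [0, -0.004, 0, 0.54, -0.224, 0.46, 1], [0, -0.004, 0, 0.54, -0.224, 0.46, 1]])

```text
clock: 6.75
eef_pos: [419.8, -60.4, 11.6]
tcp_rot: [3.142, 0.02, 2.927]
contact_force: [0.6, -0.1, 0.6]
opening: -0.002
grasp_force: 0.0
```

```bash
python3 - <<'E'
from h import *
s=r.sense();i=r.grab_frame("side");t=s["eef_pos"];print(t,s["tcp_rot"],s["contact_force"])
p=proj("side",[t,t+[0,0,26]]);print(p)
c=p[0].astype(int);im=cv2.resize(i[c[1]-60:c[1]+25,c[0]-60:c[0]+40,::-1],None,fx=5,fy=5,interpolation=cv2.INTER_CUBIC)
for q in p:cv2.circle(im,tuple(((q+.5-c+[60,60])*5).astype(int).tolist()),3,(0,0,255),-1)
cv2.imwrite("pics/d.png",np.clip(im*1.8,0,255).astype(np.uint8))
E
```

```text
[419.80992919 -60.4121772   11.6092405 ] [3.14155744 0.01965101 2.92735769] [ 0.64149143 -0.0710091   0.61016379]
[[317.47457512 200.29952499]
 [318.3829436  194.31027745]]
```

View pics/d.png

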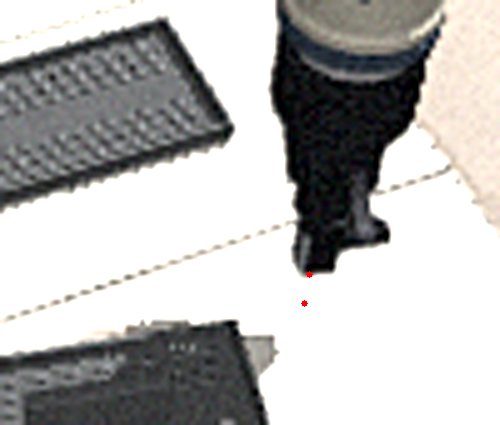

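Request:
carry_out(series=[[0, 0.006, 0, 0, 0, 0.03, 1], [0, 0.006, 0, 0, 0, 0.05, 1], [0, 0.006, 0, 0, 0, 0.06, 1], [0, 0.006, 0, 0, 0, 0.06, 1]])

```text
clock: 7.3
eef_pos: [419.0, -60.4, -4.0]
tcp_rot: [-3.142, -0.001, 2.927]
contact_force: [0.7, -0.6, 0.4]
opening: 0.001
grasp_force: 0.0
```

Request:
carry_out(series=[[0, 0, 0, 0, 0, 0.03, 1], [0, 0, 0, 0, 0, 0.03, 1]])

```text
clock: 7.55
eef_pos: [418.9, -60.4, -11.7]
tcp_rot: [-3.142, -0.001, 2.927]
contact_force: [0.3, -0.3, -0.3]
opening: 0.001
grasp_force: 0.0
```

Request:
carry_out(series=[[0, 0, 0, 0, 0, 0.016, 1], [0, 0, 0, 0, 0, 0.032, 1]])

```text
clock: 7.8
eef_pos: [419.3, -60.5, -19.5]
tcp_rot: [3.142, 0.0, 2.927]
contact_force: [0.5, -0.6, -0.3]
opening: -0.003
grasp_force: 0.0
```

Request:
carry_out(series=[[0, 0, 0, 0, 0, 0.012, 1], [0, 0, 0, 0, 0, 0.024, 1]])

```text
clock: 8.05
eef_pos: [419.2, -60.5, -25.5]
tcp_rot: [-3.142, -0.0, 2.927]
contact_force: [-0.4, 0.7, 0.6]
opening: 0.002
grasp_force: 0.0
```

Request:
carry_out(series=[[0, 0, 0, 0, 0, 0.012, 1], [0, 0, 0, 0, 0, 0.012, 1]])

```text
clock: 8.3
eef_pos: [419.1, -60.4, -28.5]
tcp_rot: [-3.142, -0.0, 2.927]
contact_force: [0.2, -0.4, -1.0]
opening: -0.002
grasp_force: 0.0
```

```bash
python3 - <<'E'
from h import *
s=r.sense();t=s["eef_pos"];print(t,s["contact_force"])
g=cv2.cvtColor(r.grab_frame("side"),cv2.COLOR_RGB2GRAY)
print("pred tip",proj("side",[t]))
c=proj("side",[t])[0].astype(int);print(g[c[1]-8:c[1]+16:1,c[0]-10:c[0]+12:2])
E
```

```text
[419.14205568 -60.43191699 -28.46657474] [ 0.15914316 -0.44847896 -1.0300531 ]
pred tip [[316.33144558 209.11120359]]
[[ 84  80 177 168  67  48  12  11  61 186 175]
 [ 91  93 177  78  59  49   4   2  69 173 177]
 [ 91  92  87  92  96  36  10  22 132 174 172]
 [ 91  90  94  90  94  81  56  89 183 176 172]
 [ 94  93  90  95  89  98  95 105 177 175 167]
 [ 92  95  98  87  98  92  85 179 178 172 169]
 [ 94  88  91  91  94  86  80 178 172 175 174]
 [ 93  93  98  93  97  86  95 176 174 174 171]
 [ 85  97  93  93  90 104 183 172 170 173 170]
 [ 57  93  94  88  84 180 177 172 173 175 172]
 [ 53  96  87  91 100 177 171 179 171 173 171]
 [ 32  98  84  89 180 171 172 175 174 177 175]
 [ 30  88  93  86 180 176 175 168 169 169 170]
 [ 20  97  92  86 173 174 167 170 172 170 171]
 [  8  91  93  89 164 172 174 175 172 176 173]
 [ 23  54  91  93  74 176 172 172 172 174 173]
 [ 30  57  95  95  79 174 174 174 175 174 173]
 [ 35  32  95  92  76 179 173 172 173 176 171]
 [ 34  28  96  94  96 180 172 172 172 171 177]
 [ 41  23  95  89 181 175 172 175 176 175 175]
 [ 40  16  86  90 174 171 175 171 172 173 175]
 [ 37  21  57  83 174 170 170 171 171 174 174]
 [ 33  30  60  87 181 175 172 171 169 173 174]
 [ 39  26  23  81 175 171 175 176 172 172 171]]
```

Request:
carry_out(series=[[0, 0, 0, 0, 0, 0.008, 1], [0, 0, 0, 0, 0, 0.008, 1]])

```text
clock: 8.6
eef_pos: [419.3, -60.5, -30.3]
tcp_rot: [-3.142, -0.0, 2.927]
contact_force: [-0.5, -0.3, -0.0]
opening: -0.002
grasp_force: 0.0
```

Request:
carry_out(series=[[0, 0, 0, 0, 0, 0.008, 1], [0, 0, 0, 0, 0, 0.008, 1]])

```text
clock: 8.85
eef_pos: [419.5, -60.5, -31.7]
tcp_rot: [3.142, 0.0, 2.927]
contact_force: [-2.4, -0.5, 14.1]
opening: -0.004
grasp_force: 7.3
```

Request:
carry_out(series=[[0, 0, 0, 0, 0, 0.008, 1], [0, 0, 0, 0, 0, 0.008, 1]])

```text
clock: 9.1
eef_pos: [419.5, -60.5, -31.9]
tcp_rot: [3.142, 0.001, 2.927]
contact_force: [-11.8, 2.0, 57.5]
opening: 0.001
grasp_force: 28.9
```

Contact comes at reported z = -31.5, so the real fingertip is about 31 mm higher than reported with the tool down. I back off and regrasp with that correction.

Request:
carry_out(series=[[0, 0, 0, 0, 0, -0.15, 1], [0, 0, 0, 0, 0, -0.4, 0], [0, 0, 0, 0, 0, -0.4, 0]])

```text
clock: 9.48
eef_pos: [422.6, -60.9, 69.7]
tcp_rot: [3.141, 0.008, 2.927]
contact_force: [0.3, 0.3, -0.2]
opening: 0.418
grasp_force: 0.0
```

```bash
python3 - <<'E'
from h import *
s=r.sense();t=s["eef_pos"];print(t,s["contact_force"])
print(row([561.5,-34,65],down(2.926)),row([561.5,-34,-22],down(2.926)))
E
```

```text
[422.5904325  -60.92948351  69.66896335] [ 0.31161466  0.32730442 -0.15760939]
[0.0002, 0.0026, 0.0004, -0.5198, 0.2235, 0.0231, -1.0] [0.0002, 0.0026, 0.0004, -0.5169, 0.2233, 0.3711, -1.0]
```

Request:
carry_out(series=[[0, 0, 0, -0.25, 0.11, 0, 0], [0, 0, 0, -0.53, 0.226, 0, 0], [0, 0, 0, -0.53, 0.226, 0.1, 0], [0, 0, 0, -0.53, 0.226, 0.15, 0], [0, 0, 0, -0.53, 0.226, 0.15, 0], [0, 0, 0, -0.53, 0.226, 0.15, 0]])

```text
clock: 10.22
eef_pos: [559.7, -33.7, 28.4]
tcp_rot: [-3.141, -0.001, 2.927]
contact_force: [-0.6, 0.0, 0.2]
opening: 0.499
grasp_force: 0.0
```

```bash
python3 - <<'E'
from h import *
s=r.sense();t=s["eef_pos"];print(t,s["tcp_rot"],s["contact_force"])
print(row([561.5,-34,-22],down(2.926)))
E
```

```text
[559.70086629 -33.69421746  28.39117517] [-3.14141371e+00 -7.99950248e-04  2.92681353e+00] [-0.59622655  0.00585244  0.16568742]
[-0.0001, -0.0003, 0.0003, -0.0075, 0.0004, 0.2016, -1.0]
```

Request:
carry_out(series=[[0, 0, 0, -0.006, 0, 0.1, 0], [0, 0, 0, -0.006, 0, 0.16, 0], [0, 0, 0, -0.006, 0, 0.2, 0], [0, 0, 0, -0.006, 0, 0.2, 0.5], [0, 0, 0, -0.006, 0, 0.2, 1], [0, 0, 0, -0.006, 0, 0.2, 1], [0, 0, 0, -0.006, 0, 0.2, 1], [0, 0, 0, -0.006, 0, 0.2, 1]], force=40)

```text
clock: 11.22
eef_pos: [562.5, -33.8, -21.4]
tcp_rot: [3.142, 0.001, 2.927]
contact_force: [-1.2, 0.1, 3.6]
opening: 0.129
grasp_force: 39.8
```

```bash
python3 - <<'E'
from h import *
s=r.sense();print(s["clock"],s["eef_pos"].round(1),s["tcp_rot"].round(3),s["opening"],s["contact_force"],s["grasp_force"])
a=-.034;t=np.array([485,-250])+100*np.array([-np.sin(a),np.cos(a)]);print(t)
n=Ro.from_euler("z",a).apply([0,1,0])[:2]
# tool-to-tray: assume tray centre under TCP along x as fitted
off=np.array([561.5,-34])-s["eef_pos"][:2];print("tray minus tcp",off)
for d in(25,8,0):print(row([*(t+d*n),s["eef_pos"][2]],down(a+np.pi),1))
E
```

```text
11.225 [562.5 -33.8 -21.4] [3.142e+00 1.000e-03 2.927e+00] 0.12944773732131734 [-1.1894909   0.05094437  3.63720192] 39.794045090675354
[ 488.39934497 -150.05779443]
tray minus tcp [-1.04424808 -0.21342153]
[0.0, 0.0002, -0.0575, 0.2087, -0.4192, -0.0001, 1.0]
[0.0, 0.0002, -0.0575, 0.1965, -0.4861, -0.0001, 1.0]
[0.0, 0.0002, -0.0575, 0.1908, -0.5176, -0.0001, 1.0]
```

The bar is gripped (about 11 mm). Now I slide to 25 mm short of contact and turn into line.

Request:
carry_out(series=[[0, 0, -0.015, 0.05, -0.1, 0, 1], [0, 0, -0.03, 0.1, -0.2, 0, 1], [0, 0, -0.045, 0.15, -0.3, 0, 1], [0, 0, -0.0575, 0.2, -0.4, 0, 1], [0, 0, -0.0575, 0.21, -0.42, 0, 1], [0, 0, -0.0575, 0.21, -0.42, 0, 1], [0, 0, -0.0575, 0.21, -0.42, 0, 1]])

```text
clock: 12.1
eef_pos: [488.7, -125.6, -21.4]
tcp_rot: [-3.141, -0.0, 3.108]
contact_force: [-2.8, -4.9, 8.0]
opening: 0.131
grasp_force: 40.7
```

```bash
cat > tr.py <<'E'
from h import *
s=r.sense();print(s["clock"],s["eef_pos"].round(1),s["tcp_rot"].round(3),s["opening"].round(3),s["contact_force"].round(1),s["grasp_force"].round(1))
i=r.grab_frame("side");j=r.grab_frame("top")
im=cv2.resize(i[120:260,200:340,::-1],None,fx=4,fy=4,interpolation=cv2.INTER_CUBIC);cv2.imwrite("pics/%s.png"%__import__("sys").argv[1],np.clip(im*1.6,0,255).astype(np.uint8))
for l,b in(("fixed_tray",(485,-250,-.034)),("loose_tray",(*s["eef_pos"][:2],s["tcp_rot"][2]-np.pi))):
    for n in C:
        print(l,n,[(round(d["score"],2),int(d["region"].sum()),fit(box,list(b),{n:d["region"].astype(np.float32)},[5,5,.05])[0].round(3)) for d in r.silhouettes(n,l) if np.hypot(*(np.subtract(d["position"][::-1],proj(n,[[b[0],b[1],7]])[0])))<20])
E
python3 tr.py e
```

```text
Traceback (most recent call last):
  File "tr.py", line 2, in <module>
    s=r.sense();print(s["clock"],s["eef_pos"].round(1),s["tcp_rot"].round(3),s["opening"].round(3),s["contact_force"].round(1),s["grasp_force"].round(1))
                                                                             ^^^^^^^^^^^^^^^^^^
AttributeError: 'float' object has no attribute 'round'
```

```bash
sed -i 's/s\["opening"\].round(3)/round(s["opening"],3)/;s/s\["grasp_force"\].round(1)/s["grasp_force"]/' tr.py; python3 tr.py e
```

```text
12.1 [ 488.7 -125.6  -21.4] [-3.141 -0.     3.108] 0.131 [-2.8 -4.9  8. ] 40.68481385707855
fixed_tray side [(0.82, 911, array([ 4.79677e+02, -2.53245e+02, -7.00000e-03]))]
fixed_tray top [(0.64, 1612, array([ 4.82083e+02, -2.53081e+02, -3.00000e-02]))]
loose_tray side [(0.8, 1622, array([ 4.86508e+02, -1.25938e+02, -4.00000e-02]))]
loose_tray top []
```

View pics/e.png

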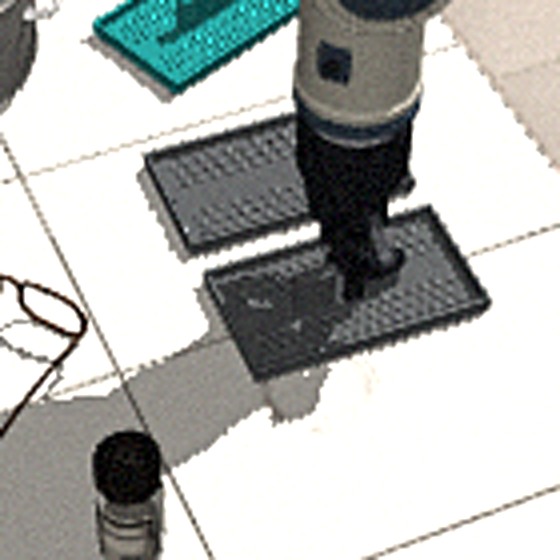

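```bash
cat > edge.py <<'E'
from h import *
def prof(n,g,A,B,thr,z=0,N=400):
    P=np.array(A)+np.linspace(0,1,N)[:,None]*(np.array(B)-A);P=np.c_[P,np.full(N,z)]
    q=proj(n,P).astype(np.float32);v=cv2.remap(g,q[:,0].reshape(1,-1),q[:,1].reshape(1,-1),cv2.INTER_LINEAR)[0].astype(float)
    i=np.where(v<thr)[0];return P[i[0],:2] if len(i) else None
def ends(yc,ycs,thr=75,x0=600):
    o={}
    for n in C:
        g=cv2.GaussianBlur(cv2.cvtColor(r.grab_frame(n),cv2.COLOR_RGB2GRAY),(3,3),0)
        for nm,c in(("fixed",yc),("loose",ycs)):
            pts=[prof(n,g,[x0,c+d],[530,c+d],thr) for d in np.arange(-36,37,8)]
            pts=np.array([p for p in pts if p is not None]);m,b=np.polyfit(pts[:,1]-c,pts[:,0],1)
            res=pts[:,0]-(m*(pts[:,1]-c)+b);print(n,nm,"x end",b.round(1),"slope",m.round(3),"rms",res.std().round(1))
        # facing long edges, scan across the gap from its middle
            for sgn in((1,) if nm=="fixed" else (-1,)):
                e=c+sgn*50;pts=[prof(n,g,[x,e+sgn*8],[x,e-sgn*15],thr) for x in np.arange(515,566,6)]
                pts=np.array([p for p in pts if p is not None])
                if len(pts)>3:
                    m,b=np.polyfit(pts[:,0]-540,pts[:,1],1);print("   long edge y",b.round(1),"yaw",m.round(3),len(pts))
E
python3 - <<'E'
from edge import *
ends(-250,-125.6)
E
```

```text
side fixed x end 572.6 slope 0.046 rms 0.2
   long edge y -203.9 yaw -0.025 9
side loose x end 576.7 slope 0.026 rms 0.4
   long edge y -183.6 yaw -0.0 9
top fixed x end 573.6 slope 0.064 rms 1.0
   long edge y -192.0 yaw 0.0 9
top loose x end 594.9 slope 0.229 rms 2.0
   long edge y -182.4 yaw 0.025 7
```

Request:
carry_out(series=[[0, 0, 0.0064, -0.007, -0.02, 0, 1], [0, 0, 0.0064, -0.007, -0.05, 0, 1], [0, 0, 0.0064, -0.006, -0.08, 0, 1], [0, 0, 0.0064, -0.006, -0.08, 0, 1]])

```text
clock: 13.0
eef_pos: [490.3, -145.2, -21.3]
tcp_rot: [-3.141, 0.001, 3.087]
contact_force: [-1.3, -0.9, 6.1]
opening: 0.132
grasp_force: 40.4
```

```bash
python3 - <<'E'
from edge import *
s=r.sense();print(s["clock"],s["eef_pos"].round(1),s["tcp_rot"].round(3),s["contact_force"].round(1))
ends(-250,s["eef_pos"][1])
E
```

```text
13.0 [ 490.3 -145.2  -21.3] [-3.141e+00  1.000e-03  3.087e+00] [-1.3 -0.9  6.1]
side fixed x end 572.7 slope 0.043 rms 0.2
   long edge y -192.0 yaw 0.0 9
side loose x end 578.2 slope 0.061 rms 0.7
   long edge y -203.2 yaw 0.0 9
top fixed x end 575.5 slope 0.129 rms 1.1
   long edge y -196.1 yaw 0.181 9
top loose x end 596.4 slope 0.178 rms 1.9
   long edge y -203.2 yaw 0.0 9
```

Request:
carry_out(series=[[0, 0, -0.002, 0, -0.008, 0, 1], [0, 0, -0.002, 0, -0.016, 0, 1], [0, 0, -0.002, 0, -0.016, 0, 1]])

```text
clock: 13.48
eef_pos: [490.0, -148.5, -21.4]
tcp_rot: [3.141, 0.001, 3.094]
contact_force: [0.2, 3.2, 6.6]
opening: 0.135
grasp_force: 40.5
```

Request:
carry_out(series=[[0, 0, 0, 0, -0.008, 0, 1], [0, 0, 0, 0, -0.008, 0, 1]])

```text
clock: 13.72
eef_pos: [489.7, -150.2, -21.4]
tcp_rot: [3.141, 0.0, 3.094]
contact_force: [-0.3, 5.8, 8.1]
opening: 0.135
grasp_force: 40.7
```

Request:
carry_out(series=[[0, 0, 0, 0, -0.008, 0, 1], [0, 0, 0, 0, -0.008, 0, 1]])

```text
clock: 13.98
eef_pos: [489.0, -151.1, -21.4]
tcp_rot: [3.14, -0.001, 3.094]
contact_force: [-0.4, 12.6, 11.2]
opening: 0.137
grasp_force: 42.8
```

Request:
carry_out(series=[[0, 0, 0, 0, -0.008, 0, 1], [0, 0, 0, 0, -0.008, 0, 1]])

```text
clock: 14.22
eef_pos: [488.9, -151.3, -21.4]
tcp_rot: [3.137, -0.002, 3.093]
contact_force: [1.6, 28.5, 14.9]
opening: 0.132
grasp_force: 44.6
```

```bash
python3 - <<'E'
from edge import *
s=r.sense();print(s["clock"],s["eef_pos"].round(1),s["tcp_rot"].round(3),s["contact_force"].round(1),s["wrist_torque"].round(2))
ends(-250,s["eef_pos"][1])
i=r.grab_frame("side")
im=cv2.resize(i[140:240,210:330,::-1],None,fx=5,fy=5,interpolation=cv2.INTER_CUBIC);cv2.imwrite("pics/f.png",np.clip(im.astype(float)*1.8,0,255).astype(np.uint8))
E
```

```text
14.225 [ 488.9 -151.3  -21.4] [ 3.137e+00 -2.000e-03  3.093e+00] [ 1.6 28.5 14.9] [ 4.3  -0.37  0.68]
side fixed x end 572.7 slope 0.045 rms 0.1
   long edge y -192.0 yaw 0.0 9
side loose x end 576.9 slope 0.028 rms 0.3
   long edge y -209.3 yaw 0.0 9
top fixed x end 575.5 slope 0.116 rms 0.8
   long edge y -201.5 yaw 0.459 9
top loose x end 596.6 slope 0.173 rms 2.2
   long edge y -209.3 yaw 0.0 5
```

View pics/f.png

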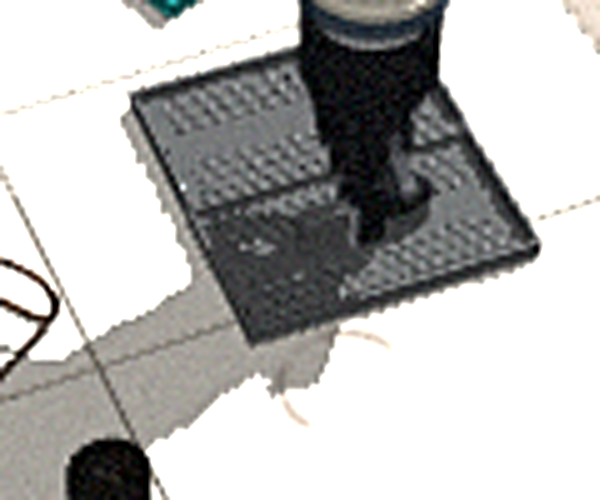

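The trays meet flush with the ends in line: in the crop the end edge runs straight from (132,95) to (250,345) and the seam is closed at (260,200). I ease the push, release and rise.

Request:
carry_out(series=[[0, 0, 0, 0, 0.012, 0, 1], [0, 0, 0, 0, 0.014, 0, 0.4], [0, 0, 0, 0, 0.016, 0, 0.1], [0, 0, 0, 0, 0.016, 0, 0.1], [0, 0, 0, 0, 0.016, -0.1, 0.1], [0, 0, 0, 0, 0.016, -0.3, 0], [0, 0, 0, 0, 0.016, -0.6, -1], [0, 0, 0, 0, 0.016, -0.95, -1]])

```text
clock: 15.38
eef_pos: [488.6, -151.3, 180.0]
tcp_rot: [3.142, -0.0, 3.093]
contact_force: [1.9, -0.7, -0.0]
opening: 0.901
grasp_force: 0.0
```

```bash
python3 - <<'E'
from edge import *
s=r.sense();print(s["clock"],s["eef_pos"].round(1),s["tcp_rot"].round(3),s["qpos"].round(2))
g=r.grab_frame("side")
ends(-250,-151.3)
# lid
x,y,a=592.8,209.0,.565
A=lidR(a)[:,2];up=lidR(a)[:,0]
k=np.array([x,y,85])+48*A;print("knob",k.round(1),"axis",A.round(3),"up-slope",up.round(3), "stand y",lidR(a)[:,1].round(3))
E
```

```text
15.375 [ 488.6 -151.3  180. ] [ 3.142 -0.     3.093] [-0.3   0.2   1.89 -0.    1.05 -1.83]
side fixed x end 572.7 slope 0.045 rms 0.1
   long edge y -192.0 yaw 0.0 9
side loose x end 577.9 slope 0.044 rms 0.3
   long edge y -209.3 yaw 0.0 9
top fixed x end 560.6 slope -0.235 rms 9.7
   long edge y -198.6 yaw -0.344 5
top loose x end 531.9 slope 0.053 rms 1.3
   long edge y -209.3 yaw -0.0 5
knob [567.8 193.2 122.8] axis [-0.52  -0.33   0.788] up-slope [0.666 0.422 0.615] stand y [-0.535  0.845  0.   ]
```

Trays check out after release (slopes 0.045 and 0.044, ends within 1 mm). Now the lid: I check how the 31 mm tip error behaves with the tool tilted, first going to a free place in the grasp orientation.

```bash
cat >> h.py <<'E'
def toolR(a,t=0.663): # grasp orientation along the lid axis, tool x down-slope
    L=lidR(a,t);return Ro.from_matrix(np.c_[-L[:,0],L[:,1],-L[:,2]])
E
python3 - <<'E'
from h import *
print("spice",onz("top",(225,168),50).round(),"purple",onz("top",(176,264),60).round())
print(row([590,50,230],toolR(.565),1))
E
```

```text
spice [700.  19.  50.] purple [389. 172.  60.]
[-0.0658, -0.2024, -0.1874, -0.3563, 0.8264, -0.1916, 1.0]
```

Request:
carry_out(series=[[-0.0658, -0.2024, -0.1874, -0.36, 0.83, -0.19, 1], [-0.0658, -0.2024, -0.1874, -0.36, 0.83, -0.19, 1], [-0.0658, -0.2024, -0.1874, -0.36, 0.83, -0.19, 1], [-0.0658, -0.2024, -0.1874, -0.36, 0.83, -0.19, 1], [-0.0658, -0.2024, -0.1874, -0.36, 0.83, -0.19, 1], [-0.0658, -0.2024, -0.1874, -0.36, 0.83, -0.19, 1], [-0.0658, -0.2024, -0.1874, -0.36, 0.83, -0.19, 1], [-0.0658, -0.2024, -0.1874, -0.36, 0.83, -0.19, 1]])

```text
clock: 16.52
eef_pos: [588.7, 51.5, 225.1]
tcp_rot: [3.134, 0.657, -2.582]
contact_force: [-0.4, -0.5, -0.6]
opening: 0.003
grasp_force: 0.0
```

```bash
python3 - <<'E'
from h import *
s=r.sense();t=s["eef_pos"];R=Ro.from_euler("xyz",s["tcp_rot"]);print(s["clock"],t.round(1),s["tcp_rot"].round(3),s["qpos"].round(2))
tz=R.apply([0,0,1])
for n in C:
    g=cv2.cvtColor(r.grab_frame(n),cv2.COLOR_RGB2GRAY)
    for h,b in(("0",t),("A",t-31.5*tz),("B",t+[0,0,31.5])):
        d=np.arange(-80,60,5);q=proj(n,b+d[:,None]*tz)
        v=cv2.remap(g,q[:,0].astype(np.float32).reshape(1,-1),q[:,1].astype(np.float32).reshape(1,-1),1)[0];print(n,h,proj(n,[b]).round(0),v.tolist())
E
```

```text
16.525 [588.7  51.5 225.1] [ 3.134  0.657 -2.582] [-0.18  0.07  2.13  0.84  0.6  -2.95]
side 0 [[283. 199.]] [9, 10, 16, 68, 71, 73, 71, 68, 69, 66, 33, 45, 64, 68, 62, 55, 55, 29, 89, 146, 132, 167, 166, 168, 167, 168, 169, 168]
side A [[288. 186.]] [13, 11, 11, 13, 9, 10, 5, 12, 7, 70, 72, 69, 69, 66, 73, 69, 41, 40, 53, 54, 58, 72, 66, 30, 59, 127, 122, 166]
side B [[284. 189.]] [7, 6, 14, 14, 6, 9, 10, 66, 59, 63, 78, 73, 67, 62, 33, 34, 38, 66, 67, 60, 58, 48, 31, 100, 137, 160, 167, 170]
top 0 [[209. 191.]] [9, 8, 5, 5, 10, 14, 20, 24, 28, 32, 36, 39, 42, 53, 63, 71, 76, 77, 78, 79, 81, 83, 84, 84, 83, 82, 80, 76]
top A [[211. 195.]] [6, 8, 9, 9, 9, 7, 9, 8, 6, 5, 8, 12, 19, 23, 26, 31, 35, 39, 41, 48, 60, 68, 75, 77, 78, 79, 81, 82]
top B [[207. 189.]] [6, 10, 15, 22, 26, 30, 34, 38, 40, 45, 57, 67, 74, 77, 77, 78, 80, 82, 83, 84, 83, 82, 80, 76, 72, 76, 78, 80]
```

Request:
carry_out(series=[[0, 0, 0.47, 0, 0.0, -0.1, 1], [0, 0, 0.47, 0, 0.0, -0.1, 1], [0, 0, 0.47, 0, 0, -0.1, 1], [0, 0, 0.47, 0, 0, -0.1, 1], [0, 0, 0.47, 0, 0, -0.1, 1], [0, 0, 0.47, 0, 0, -0.1, 1], [0, 0, 0.47, 0, 0, -0.1, 1], [0, 0, 0.47, 0, 0, -0.1, 1]])

```text
clock: 17.62
eef_pos: [576.2, 43.6, 245.7]
tcp_rot: [2.485, 0.049, 2.206]
contact_force: [-0.7, 0.3, -0.2]
opening: 0.003
grasp_force: 0.0
```

```bash
cat >> h.py <<'E'
def toolF(a,t=0.663): # flipped: tool x up-slope
    L=lidR(a,t);return Ro.from_matrix(np.c_[L[:,0],-L[:,1],-L[:,2]])
E
python3 - <<'E'
from h import *
s=r.sense();print(s["clock"],s["eef_pos"].round(1),s["qpos"].round(2))
print(row([620,115,220],toolF(.565),1))
E
```

```text
17.625 [576.2  43.6 245.7] [-0.21  0.02  2.13  0.79  0.65 -1.43]
[-0.0023, -0.0, 0.5273, 0.1308, 0.187, 0.2659, 1.0]
```

Request:
carry_out(series=[[0, 0, 0.527, 0.13, 0.187, 0.266, 1], [0, 0, 0.527, 0.13, 0.187, 0.266, 1], [0, 0, 0.527, 0.13, 0.187, 0.266, 1], [0, 0, 0.527, 0.13, 0.187, 0.266, 1], [0, 0, 0.527, 0.13, 0.187, 0.266, 1], [0, 0, 0.527, 0.13, 0.187, 0.266, 1], [0, 0, 0.527, 0.13, 0.187, 0.266, 1], [0, 0, 0.527, 0.13, 0.187, 0.266, 1]])

```text
clock: 18.62
eef_pos: [619.9, 115.1, 219.9]
tcp_rot: [3.026, -0.65, 0.761]
contact_force: [0.3, 0.4, -0.1]
opening: -0.003
grasp_force: 0.0
```

```bash
python3 - <<'E'
from h import *
s=r.sense();t=s["eef_pos"];R=Ro.from_euler("xyz",s["tcp_rot"]);print(s["clock"],t.round(1),s["tcp_rot"].round(3),s["qpos"].round(2))
print(row([620,115,220],toolF(.565),1))
tz=R.apply([0,0,1])
for n in C:
    g=cv2.cvtColor(r.grab_frame(n),cv2.COLOR_RGB2GRAY)
    np.save("g_%s.npy"%n,g)
    for h,b in(("0",t),("A",t-31.5*tz),("B",t+[0,0,31.5])):
        print(n,h,proj(n,[b]).round(1))
    c=proj(n,[t])[0].astype(int);print(g[c[1]-24:c[1]+12,c[0]-26:c[0]+28:3])
E
```

```text
18.625 [619.9 115.1 219.9] [ 3.026 -0.65   0.761] [-0.02  0.12  2.09  0.8   0.5   0.19]
[-0.0015, 0.0013, 0.0497, 0.0002, 0.0006, -0.0002, 1.0]
side 0 [[282.9 225.6]]
side A [[288.2 212.5]]
side B [[283.5 216.7]]
[[  9  68  71  77  63  51  64  33  28  30   8  61   7  68   4 182 171 172]
 [ 37  66  65  86  47  77  28  22  26  59  14  76   3  49   6 179 169 169]
 [ 56  72  67  50  80  28  26  29  52 110  12  77  20  21  12 178 168 171]
 [ 70  69  71  77  24  22  36  88 114 190   4  80  55  15   1 176 170 169]
 [ 96  48  73  30  26  38 112 173 171 185  11  76  73  14   0 172 165 170]
 [ 92  30  25  29  42 110 164 129 120 150   7  56  78  16  47 170 168 168]
 [ 89  28  34  43 105 178 141 138 150 127  26  24  82   7 139 168 171 173]
 [ 87  37  58 114 178 154 164 167 169 168  52   0  77  12 183 169 168 169]
 [ 94  71 109 178 165 164 164 168 170 175  75   9  68   3 179 174 163 169]
 [ 92 103 179 174 161 166 169 169 166 171  74  26  37   0 178 165 170 170]
 [106 178 173 170 161 172 171 167 166 170  62  52  18  69 176 173 173 172]
 [174 170 169 163 159 166 168 167 168 165 103  65  40 184 171 
[... 3878 characters left out ...]
 55  13  10  15  16  27]
 [111 102 100  97  93  96  95 102  90  46  33  45  41   4   9  15  16  26]
 [108 101 100  99  92  95  94  99  93  45  32  29  27   8   8  16  22  26]
 [101 100 100 100  96  94  95  99  96  44  26  12  11  11  12  15  23  27]
 [103 100 101 100  99  94  96  96  93  45  22  10   9   6  12  11  23  42]
 [100 100 100 101  97  95  95  97  89  34  17   7   8  10  10  12  23  74]
 [101 101 102  99  98  96  96  95  89  25  12   6   7   7   8  10  20 103]
 [101 101 101 101 100  94  98  94  92  19   9   9   4   7  13   1  18 115]
 [101 102 101  99 100  97  96  94  90  19   7   5  11  10  14  11  14 110]
 [ 99 102 101 102 100  98  95  96  89  25   5  10  10   7   0   1  12 105]]
```

The tilted tip sits at side (290,213) and top (~191,183). That matches the hypothesis that the tool ends 31.5 mm short along its own axis. Planning the lid approach with that.

```bash
python3 - <<'E'
from h import *
c=np.array([594,209,85]);A=lidR(.565)[:,2]
for h in(100,50,20,-5.5):print(h,(c+h*A).round(1),row(c+h*A,toolF(.565)))
E
```

```text
100 [542.  176.  163.8] [-0.0015, 0.0013, 0.0509, -0.1796, -0.4061, 0.098, -1.0]
50 [568.  192.5 124.4] [-0.0015, 0.0013, 0.0509, -0.1789, -0.4051, 0.298, -1.0]
20 [583.6 202.4 100.8] [-0.0015, 0.0013, 0.0509, -0.1784, -0.4045, 0.418, -1.0]
-5.5 [596.9 210.8  80.7] [-0.0015, 0.0013, 0.0509, -0.178, -0.4039, 0.52, -1.0]
```

Request:
carry_out(series=[[0, 0, 0.05, -0.1, -0.2, 0, -1], [0, 0, 0.05, -0.179, -0.405, 0.05, -1], [0, 0, 0.05, -0.179, -0.405, 0.1, -1], [0, 0, 0.05, -0.179, -0.405, 0.2, -1], [0, 0, 0.05, -0.179, -0.405, 0.25, -1], [0, 0, 0.05, -0.179, -0.405, 0.25, -1]])

```text
clock: 19.48
eef_pos: [561.5, 188.5, 132.9]
tcp_rot: [3.14, -0.657, 0.576]
contact_force: [-0.1, -0.3, 0.0]
opening: 1.001
grasp_force: 0.0
```

```bash
python3 - <<'E'
from h import *
s=r.sense();print(s["clock"],s["eef_pos"].round(1),s["qpos"].round(2),s["opening"],s["contact_force"].round(1))
c=np.array([594,209,85]);A=lidR(.565)[:,2]
for h in(20,-5.5):print(h,row(c+h*A,toolF(.565)))
t=s["eef_pos"]-31.5*Ro.from_euler("xyz",s["tcp_rot"]).apply([0,0,1])
k=c+55*A
for n in C:
    g=cv2.cvtColor(r.grab_frame(n),cv2.COLOR_RGB2GRAY);q=proj(n,[k,t]).round(1);print(n,"knob,tcp",q.tolist())
    if n=="side":
        a=q[0].astype(int);print(g[a[1]-26:a[1]+14,a[0]-30:a[0]+32:3])
E
```

```text
19.475 [561.5 188.5 132.9] [ 0.17  0.2   2.27  1.33  0.25 -0.08] 1.0007569506439646 [-0.1 -0.3  0. ]
20 [-0.0017, 0.0018, 0.0027, 0.0041, 0.0011, 0.1655, -1.0]
-5.5 [-0.0017, 0.0018, 0.0027, 0.0046, 0.0016, 0.2675, -1.0]
side knob,tcp [[318.1, 267.5], [324.7, 252.7]]
[[172 172 174 171 174 168 172 175 176 172 172 177 173 170 174 178 179 108
  142 178 174]
 [173 170 168 171 172 175 172 173 175 170 171 171 177 169 175 176 109 127
  180 167 177]
 [166 172 173 172 170 173 170 171 173 173 168 174 172 172 174 133 133 181
  174 176 172]
 [168 175 171 171 174 174 172 176 172 176 176 173 171 175 139 128 179 177
  174 173 181]
 [169 173 174 172 171 172 177 174 177 170 169 174 182 146  93 181 174 172
  176 174 189]
 [174 173 173 169 171 179 169 174 174 171 175 178 170  93 181 177 172 175
  174 176 145]
 [168 166 170 169 170 175 171 172 168 174 177 168  87 172 174 173 175 169
  174 170  92]
 [168 174 175 170 171 173 170 173 173 177 172  79 172 182 176 171 175 171
  176 176  54]
 [173 170 175 172 172 171 171 169 171 175  84 146 178 171 177 170 179 178
  175 179  34]
 [171 169 171 172 174 174 170 1
[... 2074 characters left out ...]
173 175 177 178
  178 179  81]
 [163 162 169 106 102 104 142  13   4   0  13   7   0 176 175 173 177 173
  173 177  86]
 [164 166 172  94  98 102 140   6   1   8   5   1   0 173 175 177 175 180
  173 180  88]
 [164 170 111  98 136 106 143   7   4   2   1   4  56 184 181 177 175 180
  179 184  89]
 [171 175 102 108 136 103 149  20   0  10   0  90 161 176 178 174 175 181
  178 177  84]
 [172 152  98 103 105 104 143 102   0   0   0  99  92 166 181 174 177 138
  183 182  81]
 [165  94 103 108 111 135 144 153   4   0   1  70  76 139 172 177 173  93
  172 175 133]
 [114  98 103 115 110 144 138 142 110   2   0 136  66  76 165 175 176  63
  114 179 121]]
top knob,tcp [[166.8, 205.2], [169.0, 210.1]]
```

Request:
carry_out(series=[[-0.0017, 0.0018, 0.0027, 0.002, 0.001, 0.06, -1], [-0.0017, 0.0018, 0.0027, 0.003, 0.001, 0.12, -1], [-0.0017, 0.0018, 0.0027, 0.004, 0.001, 0.18, -1], [-0.0017, 0.0018, 0.0027, 0.0045, 0.0015, 0.23, -1], [-0.0017, 0.0018, 0.0027, 0.0045, 0.0015, 0.25, -1], [-0.0017, 0.0018, 0.0027, 0.0045, 0.0015, 0.25, -1]])

```text
clock: 20.32
eef_pos: [594.7, 208.9, 85.1]
tcp_rot: [-3.14, -0.664, 0.561]
contact_force: [-0.3, 0.7, 0.5]
opening: 0.997
grasp_force: 0.0
```

```bash
python3 - <<'E'
from h import *
s=r.sense();print(s["clock"],s["eef_pos"].round(1),s["qpos"].round(2),s["opening"],s["contact_force"].round(1))
c=np.array([594,209,85]);A=lidR(.565)[:,2]
for h in(-5.5,):print(h,row(c+h*A,toolF(.565)))
E
```

```text
20.325 [594.7 208.9  85.1] [ 0.21  0.35  2.23  1.87  0.23 -0.59] 0.9972049697422753 [-0.3  0.7  0.5]
-5.5 [0.0003, -0.0004, -0.0009, -0.002, -0.0016, 0.0211, -1.0]
```

Request:
carry_out(series=[[0, 0, 0, -0.002, 0, 0.012, -1], [0, 0, 0, -0.002, 0, 0.024, -1], [0, 0, 0, -0.002, 0, 0.024, -0.5], [0, 0, 0, -0.002, 0, 0.024, 0], [0, 0, 0, -0.002, 0, 0.024, 0.5], [0, 0, 0, -0.002, 0, 0.024, 1], [0, 0, 0, -0.002, 0, 0.024, 1], [0, 0, 0, -0.002, 0, 0.024, 1]], force=60)

```text
clock: 21.32
eef_pos: [597.0, 210.9, 80.3]
tcp_rot: [-3.139, -0.665, 0.56]
contact_force: [-7.7, -2.5, 10.3]
opening: 0.472
grasp_force: 58.6
```

Request:
carry_out(series=[[0, 0, 0, 0, 0, -0.012, 1], [0, 0, 0, 0, 0, -0.028, 1], [0, 0, 0, 0, 0, -0.028, 1]], force=90)

```text
clock: 21.7
eef_pos: [593.8, 208.5, 85.6]
tcp_rot: [-3.14, -0.665, 0.561]
contact_force: [0.8, 1.8, -1.6]
opening: 0.457
grasp_force: 90.6
```

```bash
python3 - <<'E'
from h import *
s=r.sense();print(s["clock"],s["eef_pos"].round(1),s["tcp_rot"].round(3),s["opening"],s["grasp_force"],s["contact_force"].round(1),s["wrist_torque"].round(2))
m={n:mask(n,"pan_lid",proj(n,[[594,209,85]])[0][::-1]) for n in C}
print({n:int(v.sum()) for n,v in m.items()},fit(lid,[593,209,.565],{"side":m["side"]},[5,5,.1]))
E
```

```text
21.7 [593.8 208.5  85.6] [-3.14  -0.665  0.561] 0.45721326601163353 90.56222955019251 [ 0.8  1.8 -1.6] [-0.08  0.37  0.08]
{'side': 2422, 'top': 2274} (array([5.92835191e+02, 2.07569582e+02, 5.63199528e-01]), np.float64(0.8993170261383057))
```

Request:
carry_out(series=[[0, 0, 0, 0.03, 0, -0.004, 1], [0, 0, 0, 0.06, 0, -0.008, 1], [0, 0, 0, 0.1, 0, -0.008, 1], [0, 0, 0, 0.14, 0, -0.008, 1], [0, 0, 0, 0.18, 0, -0.01, 1], [0, 0, 0, 0.18, 0, -0.01, 1]])

```text
clock: 22.55
eef_pos: [623.0, 226.6, 115.3]
tcp_rot: [-3.141, -0.665, 0.562]
contact_force: [-0.5, -0.8, -3.0]
opening: 0.458
grasp_force: 90.7
```

```bash
cat > lf.py <<'E'
from h import *
s=r.sense();T=Ro.from_euler("xyz",s["tcp_rot"]).as_matrix();t=s["eef_pos"]
print(s["clock"],t.round(1),s["tcp_rot"].round(3),round(s["opening"],3),round(s["grasp_force"],1),s["contact_force"].round(1),s["wrist_torque"].round(2),s["qpos"].round(2))
g=t-T[:,2]*4  # nominal rim centre: ~4 mm from reported TCP back
def gl(x,y,z,rx,ry):
    L=np.c_[T[:,0],-T[:,1],-T[:,2]];return LID@(L@Ro.from_rotvec([rx,ry,0]).as_matrix()).T+[x,y,z]
x0=[*(t+T[:,2]*-5.5),0.,0.]
m={}
for n in C:
    ds=[d for d in r.silhouettes(n,"pan_lid") if d["score"]>.3]
    if ds:
        d=min(ds,key=lambda d:np.hypot(*(np.subtract(d["position"][::-1],proj(n,[x0[:3]])[0]))));m[n]=d["region"].astype(np.float32);print(n,round(d["score"],2),np.round(d["position"]),int(m[n].sum()),"pred",proj(n,[x0[:3]])[0].round(),hullmask(n,gl(*x0)).sum())
if len(m)==2:
    q,v=fit(gl,x0,m,[5,5,5,.05,.05]);print("rim centre",q[:3].round(1),"tilt vs tool",q[3:].round(3),"iou",v)
    L=np.c_[T[:,0],-T[:,1],-T[:,2]]@Ro.from_rotvec([q[3],q[4],0]).as_matrix();print("lid axis",L[:,2].round(3),"in tool",(T.T@(q[:3]-t)).round(1))
E
python3 lf.py
```

```text
22.55 [623.  226.6 115.3] [-3.141 -0.665  0.562] 0.458 90.7 [-0.5 -0.8 -3. ] [-0.35  0.5   0.  ] [ 0.23  0.32  2.15  1.41  0.2  -0.1 ]
side 0.55 [287. 311.] 2422 pred [303. 291.] 2893.9375
top 0.95 [198. 163.] 2274 pred [157. 188.] 2600.9375
rim centre [598.  211.   85.3] tilt vs tool [ 0.002 -0.072] iou 1.7979304790496826
lid axis [-0.568 -0.36   0.74 ] in tool [-41.6  -0.1   5.5]
```

```bash
sed -i 's/^m={}$/m={};[r.grab_frame(n) for n in C]/' lf.py; python3 lf.py
```

```text
22.65 [622.  226.3 114.5] [-3.14  -0.663  0.561] 0.455 90.7 [-0.5  0.4 -2.8] [-0.34  0.48 -0.  ] [ 0.23  0.32  2.15  1.41  0.2  -0.1 ]
side 0.57 [291. 305.] 2719 pred [303. 291.] 2895.5625
top 0.71 [183. 154.] 1686 pred [157. 189.] 2603.4375
rim centre [620.2 223.6 116.2] tilt vs tool [-0.    -0.009] iou 1.5342555046081543
lid axis [-0.527 -0.332  0.782] in tool [-1.2  1.3 -3.1]
```

The lid moves with the gripper with its tilt matching the tool, and about 3 N is on the wrist. It is clear of the hooks. Now lift, then level and carry.

```bash
python3 - <<'E'
from h import *
t=r.sense()["eef_pos"]
print(row(t+[-20,-10,60],toolF(.565),1),row(t+[-60,-40,150],toolF(.565),1),row([540,120,250],down(.565),1))
E
```

```text
[0.0002, -0.0001, -0.0012, 0.0777, -0.0092, -0.2439, 1.0] [0.0002, -0.0001, -0.0012, 0.1423, 0.0066, -0.6503, 1.0] [-0.0002, -0.2112, -0.0012, -0.0633, 0.184, -0.7376, 1.0]
```

Request:
carry_out(series=[[0, 0, 0, 0.04, 0, -0.1, 1], [0, 0, 0, 0.078, -0.009, -0.244, 1], [0, 0, 0, 0.11, 0, -0.4, 1], [0, 0, 0, 0.142, 0.007, -0.55, 1], [0, 0, 0, 0.142, 0.007, -0.65, 1], [0, -0.05, 0, 0.08, 0.07, -0.7, 1], [0, -0.1, 0, 0, 0.13, -0.73, 1], [0, -0.15, 0, -0.06, 0.184, -0.74, 1]])

```text
clock: 23.85
eef_pos: [540.0, 119.1, 252.3]
tcp_rot: [-3.141, -0.189, 0.561]
contact_force: [0.2, 0.6, -2.6]
opening: 0.459
grasp_force: 91.1
```

```bash
python3 - <<'E'
from h import *
s=r.sense();t=s["eef_pos"];print(s["clock"],t.round(1),s["tcp_rot"].round(3),s["qpos"].round(2),s["opening"],s["contact_force"].round(1))
print(row([520,-20,200],down(.565),1),row([487,-80,180],down(.565),1))
E
```

```text
23.85 [540.  119.1 252.3] [-3.141 -0.189  0.561] [0.16 0.09 1.87 0.09 1.01 1.14] 0.45898034871511295 [ 0.2  0.6 -2.6]
[-0.0001, -0.0601, -0.0013, -0.3965, 0.4288, 0.1368, 1.0] [-0.0001, -0.0601, -0.0013, -0.6467, 0.5618, 0.1703, 1.0]
```

Request:
carry_out(series=[[0, -0.03, 0, -0.08, 0.08, 0.02, 1], [0, -0.06, 0, -0.2, 0.21, 0.05, 1], [0, -0.06, 0, -0.32, 0.33, 0.09, 1], [0, -0.06, 0, -0.44, 0.43, 0.13, 1], [0, -0.06, 0, -0.55, 0.5, 0.15, 1], [0, -0.06, 0, -0.647, 0.562, 0.17, 1], [0, -0.06, 0, -0.647, 0.562, 0.17, 1]])

```text
clock: 24.72
eef_pos: [486.4, -79.7, 177.5]
tcp_rot: [-3.138, -0.003, 0.56]
contact_force: [-0.9, -0.2, -3.6]
opening: 0.456
grasp_force: 91.2
```

```bash
python3 - <<'E'
from h import *
s=r.sense();t=s["eef_pos"];print(s["clock"],t.round(1),s["tcp_rot"].round(3),s["qpos"].round(2),s["opening"],s["contact_force"].round(1))
print(row([487,-201,130],down(.565),1),row([487,-201,111],down(.565),1))
E
python3 lf.py
```

```text
24.725 [486.4 -79.7 177.5] [-3.138e+00 -3.000e-03  5.600e-01] [-0.17  0.17  1.93  0.01  1.04  0.84] 0.4561938519051258 [-0.9 -0.2 -3.6]
[-0.001, -0.001, -0.0017, -0.2562, 0.4132, 0.188, 1.0] [-0.001, -0.001, -0.0017, -0.2565, 0.4134, 0.264, 1.0]
24.725 [486.4 -79.7 177.5] [-3.138e+00 -3.000e-03  5.600e-01] 0.456 91.2 [-0.9 -0.2 -3.6] [ 0.06 -0.04 -0.04] [-0.17  0.17  1.93  0.01  1.04  0.84]
side 0.59 [162. 296.] 2732 pred [297. 160.] 3022.5625
top 0.87 [244. 256.] 1117 pred [255. 227.] 3064.5
rim centre [485.  -81.9 181.3] tilt vs tool [-0.01  0.01] iou 1.237938404083252
lid axis [0.003 0.01  1.   ] in tool [-2.4  1.1 -3.7]
```

Request:
carry_out(series=[[0, 0, 0, -0.08, 0.13, 0.05, 1], [0, 0, 0, -0.17, 0.28, 0.12, 1], [0, 0, 0, -0.256, 0.413, 0.2, 1], [0, 0, 0, -0.256, 0.413, 0.25, 1], [0, 0, 0, -0.256, 0.413, 0.265, 1], [0, 0, 0, -0.256, 0.413, 0.265, 1], [0, 0, 0, -0.256, 0.413, 0.265, 1]])

```text
clock: 25.8
eef_pos: [489.6, -199.3, 112.5]
tcp_rot: [-3.141, -0.005, 0.563]
contact_force: [-0.4, 0.4, -2.5]
opening: 0.458
grasp_force: 91.5
```

```bash
python3 lf.py; python3 - <<'E'
from edge import *
ends(-250,-151.3)
for n in C:
  for l,b in(("fixed_tray",(485,-250,-.04)),("loose_tray",(489,-151,-.04))):
    print(n,l,[(round(d["score"],2),d["position"],int(d["region"].sum())) for d in r.silhouettes(n,l)],proj(n,[[b[0],b[1],7]])[0][::-1].round())
E
```

```text
25.8 [ 489.6 -199.3  112.5] [-3.141 -0.005  0.563] 0.458 91.5 [-0.4  0.4 -2.5] [-0.    0.02 -0.04] [-0.39  0.31  1.92  0.01  0.91  0.61]
side 0.61 [149. 273.] 2186 pred [275. 148.] 2443.5
top 0.97 [240. 296.] 468 pred [294. 228.] 2806.5625
rim centre [ 489.9 -200.4  118.2] tilt vs tool [-0.019 -0.016] iou 1.0423721075057983
lid axis [-0.027  0.004  1.   ] in tool [-0.3  1.1 -5.7]
side fixed x end 572.3 slope 0.04 rms 0.1
   long edge y -192.0 yaw 0.0 9
side loose x end 577.6 slope 0.043 rms 0.2
   long edge y -209.3 yaw 0.0 9
top fixed x end 530.8 slope -0.083 rms 0.2
top loose x end 568.7 slope 0.898 rms 16.9
side fixed_tray [(0.61, [169.4, 248.7], 400)] [163. 268.]
side loose_tray [(0.83, [186.6, 279.7], 1820), (0.72, [125.0, 242.6], 688)] [186. 281.]
top fixed_tray [] [234. 308.]
top loose_tray [(0.82, [243.7, 368.4], 1722)] [233. 278.]
```

Request:
carry_out(series=[[0, 0, 0, -0.011, 0, 0.01, 1], [0, 0, 0, -0.011, 0, 0.01, 1], [0, 0, 0, -0.011, 0, 0.01, 1], [0, 0, 0, -0.011, 0, 0.01, 1]])

```text
clock: 26.8
eef_pos: [486.7, -201.5, 109.3]
tcp_rot: [-3.14, -0.005, 0.562]
contact_force: [-0.1, -0.2, -3.1]
opening: 0.457
grasp_force: 91.5
```

```bash
python3 - <<'E'
from rig import r
s=r.sense();print(s["eef_pos"].round(1),s["tcp_rot"].round(3),s["qvel"].round(3),s["grasp_force"])
print(r.sign_off())
E
```

```text
[ 486.7 -201.5  109.3] [-3.14  -0.005  0.562] [-0.001 -0.001 -0.001  0.    -0.001 -0.002] 91.54637512179534
the job is handed in; nothing more can be done
None
```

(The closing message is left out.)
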